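# Dock the temperature probe and start the hot plate

### The job

Get the hot plate going: first push the temperature probe straight down into its fork dock until it sits fully home and the orange sprung jaw has snapped back over it. Then, on the control panel, press the blue key, then the yellow, then the green, one at a time, each fully down for a moment and let up again before the next. Do not press any key before the probe is home, never press the red stop key, and leave the glassware and the other things around where they are.

Things in the scene. Friction and masses are not known exactly. Their poses are not given: they have to be found in the camera images.
- probe: Temperature probe: straight steel rod 16 mm in diameter, 175 mm long, with a black cap (22 mm in diameter, 36 mm long) on its +y end, about 0.12 kg. Its y axis runs along the rod; origin on the rod's axis, 85 mm from the bare end. At the start it lies level in the mouths of both forks, resting on the jaw's noses, its axis about 90 mm above the table, 22 mm above its seat.
- dock: Fork dock, to the robot's left or right: blue base plate 90 x 150 mm fixed to the table (origin at its underside, 0 = slot centre), two aluminium fork uprights at y = -60 and +60 mm, each 12 mm thick along y, 106 mm high, with a slot 18.4 mm wide, open at the top. The probe lies across them along y.
- dock_seat (a point): Where the probe's origin lies when home: on the seated probe's axis, midway between the forks, 68 mm above the table. y runs along the seated probe, z up, x towards the jaw's hinge. A push straight down on the probe's middle with about 5 to 13 N opens the jaw; the probe then drops onto the fork floors and the jaw springs back over it.
- jaw (a joint): Orange sprung jaw with two noses 12 mm thick at y = -35 and +35 mm of the dock (58 mm free between them for a pusher), hinged 24 mm to the +x side of the slot, 20 mm above the table, about y. 0 rad = closed, noses over the slot; it opens to about 0.1 rad as the probe passes and springs back to near 0.
- panel: Control panel, a blue box 170 x 160 x 45 mm fixed to the table with a black face and a white display at its +x end, on the other side from the dock; origin at the centre of its underside. The four keys are on its top.
- key_blue_top (a point): Centre of the top of the blue key (moves with it). All keys are alike: round spring cap 32 mm across, its top 67 mm above the table when up (22 mm above the panel), in a grey collar 48 mm across, 12 mm high; travel 6 mm, about 4 N to press fully. They form a 2 x 2 block, 62 x 64 mm between centres; the colours change places from run to run.
- key_yellow_top (a point): Centre of the top of the yellow key (as the blue one).
- key_green_top (a point): Centre of the top of the green key (as the blue one).
- key_red_top (a point): Centre of the top of the red stop key (as the blue one); not to be pressed.
- key_blue (a joint): Travel of the blue key in m: 0 = up, 0.006 = fully down.
- key_yellow (a joint): Travel of the yellow key in m: 0 = up, 0.006 = fully down.
- key_green (a joint): Travel of the green key in m: 0 = up, 0.006 = fully down.
- key_red (a joint): Travel of the red key in m: 0 = up, 0.006 = fully down.
- beaker: Empty glass beaker, 72 mm across and 90 mm high, on the table between the dock and panel and the hot plate; origin under its base. Bystander.
- bottle_red: Amber bottle with a red cap, 94 mm across, 200 mm high, at the left beyond the mortar; origin under its base. Bystander.
- bottle_blue: Amber bottle with a blue cap, 72 mm across, 190 mm high, at the right beyond the flask; origin under its base. Bystander.
- mortar: White porcelain mortar, 110 mm across, 60 mm high, at the left; origin under its base. Bystander.
- flask: Conical glass flask, 84 mm across, 112 mm high, at the right; origin under its base. Bystander.
- spatula: Flat steel spatula, 180 x 18 x 5 mm, lying along x between dock and panel; origin at its middle, on the table. Bystander.
- dish: Low glass dish, 90 mm across, 16 mm high, on the table to the left of the beaker; origin under its base. Bystander.
Mind the look-alikes: they are no part of the job. What is shaped like the dock but purple is not meant.

How it is judged (in metres and radians):
On the way, in this order (a step that is already met when the one before it is completed fails the run):
1. the probe lies home in both forks with the jaw closed over it and no key pressed (z of probe in the frame of dock_seat between -0.004 and 0.003 m and distance between probe and dock_seat below 0.02 m and angle between the y axis of probe and the y axis of dock_seat, either way round below 0.06 rad and value of joint jaw below 0.04 rad and value of joint each of key_blue, key_yellow, key_green, key_red below 0.002 m), for 0.2 s.
2. the blue key is pressed fully down, with every other key up and the probe home (value of joint key_blue above 0.0045 m and value of joint each of key_yellow, key_green, key_red below 0.002 m and z of probe in the frame of dock_seat between -0.004 and 0.003 m and distance between probe and dock_seat below 0.02 m and angle between the y axis of probe and the y axis of dock_seat, either way round below 0.06 rad and value of joint jaw below 0.04 rad), for 0.1 s.
3. the yellow key is pressed fully down, with every other key up and the probe home (value of joint key_yellow above 0.0045 m and value of joint each of key_blue, key_green, key_red below 0.002 m and z of probe in the frame of dock_seat between -0.004 and 0.003 m and distance between probe and dock_seat below 0.02 m and angle between the y axis of probe and the y axis of dock_seat, either way round below 0.06 rad and value of joint jaw below 0.04 rad), for 0.1 s.
4. the green key is pressed fully down, with every other key up and the probe home (value of joint key_green above 0.0045 m and value of joint each of key_blue, key_yellow, key_red below 0.002 m and z of probe in the frame of dock_seat between -0.004 and 0.003 m and distance between probe and dock_seat below 0.02 m and angle between the y axis of probe and the y axis of dock_seat, either way round below 0.06 rad and value of joint jaw below 0.04 rad), for 0.1 s.
At the end, for the whole second after the job is handed in: The probe lies at rest home in the forks (axis within 3 mm of the seat height, origin within 20 mm of the seat point, parallel to it within 0.06 rad), the jaw is closed over it (under 0.04 rad), all four keys are up (under 2 mm), and every bystander is within 20 mm of where it started (all of step 1 and linear speed of probe below 0.02 m/s and distance of each of beaker, bottle_red, bottle_blue, mortar, spatula, flask, dish from where it was at the start of the episode below 0.02 m); the robot touches nothing.
It fails at once if the red stop key is pressed (value of joint key_red above 0.002 m).
It fails at once if a key is pressed while the probe is not home (value of joint any of key_blue, key_yellow, key_green, key_red above 0.002 m and not (z of probe in the frame of dock_seat between -0.004 and 0.003 m and distance between probe and dock_seat below 0.02 m and angle between the y axis of probe and the y axis of dock_seat, either way round below 0.06 rad and value of joint jaw below 0.04 rad)).
It fails at once if two keys are pressed at once (value of joint each of key_blue, key_yellow above 0.002 m or value of joint each of key_blue, key_green above 0.002 m or value of joint each of key_yellow, key_green above 0.002 m).
It fails at once if a bystander is moved more than 20 mm (distance of any of beaker, bottle_red, bottle_blue, mortar, spatula, flask, dish from where it was at the start of the episode above 0.02 m).
It also fails if it takes over 51 s, if anything falls off the work surface, if the arm or the gripper's body presses on something with over 40 N, if the wrist force passes 120 N, or if a joint passes its speed limit or range.

### The arm

A 6-joint arm with a two-finger parallel gripper is mounted at the origin on the work surface. World frame = base frame: x ahead of the robot, y to its left, z up, the work surface at z = 0. Lengths are in mm, angles in rad, forces in N, time in s.
With the tool pointing down it reaches from about 275 to 1000 mm from the base axis. Payload 8.4 kg.
Tool frame: the origin (TCP) lies between the finger pads; the fingertips stand 17 mm ahead of it and the grasp point (between the pads) lies 2 mm behind it; z points along the fingers, y is the line along which they close (so a half turn about z gives the same grasp; the last joint's range is limited). The gripper opens to 85 mm and grips with 20 to 120 N. Pads are 22 mm wide; open, the fingers measure 114 mm over their backs; the gripper's body (76 mm by 85 mm) begins 54 mm behind the grasp point. The pads swing forward as they close: fully open they stand 13 mm farther back than shut.
Start: joints at [1.232, 0.353, 1.633, -0, 1.155, -0.002], TCP at [206.541, 589.889, 248.281] pointing down, gripper open.
Joint ranges: [-2.63, 2.63], [-0.92, 2.1], [0.06, 2.66], [-1.3, 4.44], [0, 2.69], [-3.02, 3.02]. Speed limits (rad/s): [2.22, 2.22, 2.79, 3.14, 3.14, 3.14].

### API

Orientations are given as [roll, pitch, yaw] about the fixed x, y, z axes, in that order (R = Rz(yaw) Ry(pitch) Rx(roll)).
In Python, from rig import sense, grab_frame, sign_off gives the robot as it stands. The module is installed in compiled form; this text tells all that it offers.
- The arm moves only by the tool send_rows, never from a script. Its argument "moves" is a list that holds one entry, the list of rows, each a list of 7 numbers: the shift along the world's x, y, z in m, then the turn, a rotation vector about the world's x, y, z in rad, then the opening, from -1 (shut) to 1 (fully open). In form: [[[dx, dy, dz, rx, ry, rz, jaw], ...]]. A call has 1 to 10 rows; each row shifts and turns the commanded pose from where the row before left it; what a row does not reach is not made up. A row lasts 1/10 s, in which the tool goes at most 50 mm and 8.59 degrees, less where a joint would pass 70% of its speed; a pose out of reach is approached as far as the arm can. A call with a gripper value outside its range is refused whole. The fingers move at their own pace and stop on an object; "grip_force" is the grip in N (left out, the last holds). Time passes only in rows, so rows that do not move let the fingers close. It gives the time, the measured TCP pose, the force, the opening and the grip force at its end, in the units of the state.
- sense(): the state, without advancing time (a new reading comes with each control period).
- grab_frame(name): name is "scene" or "top"; returns a dict with "img" (480x640x3 uint8, red, green, blue), "mtx" (3x3 intrinsics, pixels), "dist" ([k1, k2, p1, p2, k3] as OpenCV has them; the pictures are not rectified), "rvec" (rotation vector, rad) and "tvec" (3), from world to camera coordinates, as OpenCV has them. Camera axes: x right, y down, z forward; pixel columns grow to the right and rows downward; lengths in mm; the calibration is good to about 2 mm. A picture is of the moment at which its call begins. There is no depth.
- sign_off(): hands the job in; it is judged then, once.
The state is a dict: "clock": time; "qpos": joint angles; "qvel": joint speeds; "joint_efforts": joint torques, N m; "eef_pos": TCP position; "tcp_rot": TCP orientation; "contact_force": force on the tool from outside, world axes, zero at the start; "wrist_torque": the same for the moment, N m; "opening": opening from 0.0 (shut) to 1.0 (fully open); "grasp_force": force on a finger pad.
Only numpy, scipy, OpenCV 4.12 (cv2) and the standard library are available. Lean on these libraries where they do the work, as an engineer would, in place of code of your own. Each camera call takes 0.05 s, during which the arm holds its last target. There are 200 camera calls.

## Working session

There is one attempt and no reset: what is moved stays moved. The work goes in short steps, Python scripts to look and compute and a tool call to move; the robot and the scene stay as the last step left them, time stands still between calls to the robot, and variables do not carry over. Pictures are saved under pics/ and viewed, at most 10 in all, crops included, and the job is handed in when it is done.

Besides the shell and the picture viewer there is one more tool, called after "Request:" as name(argument=value, ...) on one line, values as JSON. send_rows: Moves the arm, as the interface text tells. Its arguments: {"type":"object","properties":{"moves":{"type":"array"},"grip_force":{"type":"number"}},"required":["moves"]}

```bash
mkdir -p pics; python3 - <<'E'
from rig import sense, grab_frame
import cv2,pickle
s=sense();print({k:s[k] for k in("clock","eef_pos","tcp_rot","opening","contact_force")})
for n in("scene","top"):
    f=grab_frame(n);pickle.dump(f,open(n+".pkl","wb"));cv2.imwrite(f"pics/{n}0.png",f["img"][:,:,::-1])
    print(f["mtx"],f["dist"],f["rvec"],f["tvec"])
E
```

```text
{'clock': 0.0, 'eef_pos': array([206.38245558, 589.46051903, 247.55190452]), 'tcp_rot': array([-3.14017973e+00, -6.90300267e-06,  2.80481506e+00]), 'opening': 0.9988039020661084, 'contact_force': array([-1.23268279,  0.31085983,  0.41616523])}
[[620.80563186   0.         318.79388473]
 [  0.         620.80563186 237.1974761 ]
 [  0.           0.           1.        ]] [-0.04727129  0.          0.          0.          0.        ] [ 2.29624891  1.36077927 -0.35070415] [-273.78833701 -404.360481   1932.378065  ]
[[505.42106509   0.         325.34081481]
 [  0.         505.42106509 248.23081822]
 [  0.           0.           1.        ]] [-0.05262587  0.          0.          0.          0.        ] [ 2.19197015 -2.15287516  0.08433023] [  -2.14190303  592.07918975 1542.01236181]
```

View pics/scene0.png

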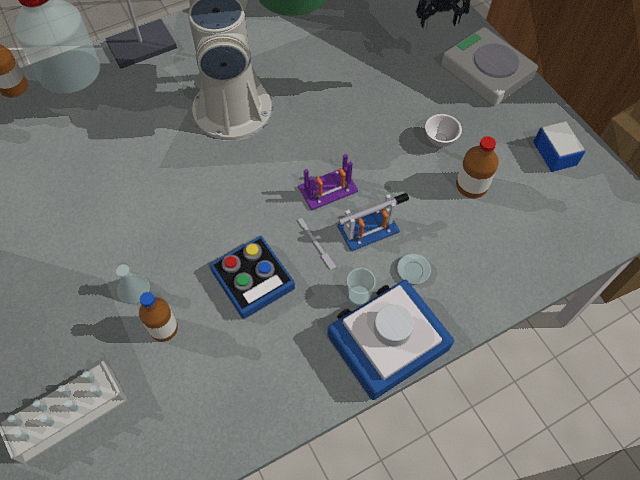

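View pics/top0.png

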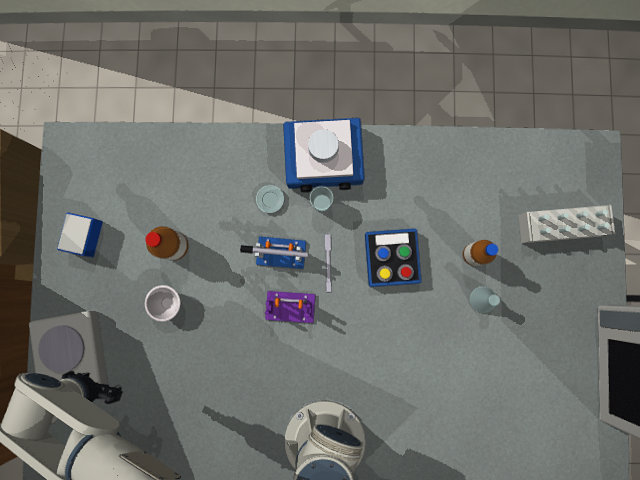

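The top view shows two dock shapes: a blue-based one holding the probe at about (282,252), and a purple one, empty, at about (290,307). The blue one fits the description. Keys in the top view: blue (384,254), green (404,252), yellow (385,273), red (406,272). Next I'll measure these and check an enlarged crop.

```bash
cat > h.py <<'E'
import numpy as np,cv2
def ray(f,px):
    R=cv2.Rodrigues(f["rvec"])[0];c=-R.T@f["tvec"]
    u=cv2.undistortPoints(np.array(px,float).reshape(-1,1,2),f["mtx"],f["dist"]).reshape(-1,2)
    return c,np.c_[u,np.ones(len(u))]@R
def cast(f,px,z):
    c,d=ray(f,px);return c+d*((z-c[2])/d[:,2])[:,None]
def tri(f,p,g,q):
    a,d=ray(f,[p]);b,e=ray(g,[q]);d=d[0];e=e[0]
    t=np.linalg.lstsq(np.c_[d,-e],b-a,rcond=None)[0]
    P=a+t[0]*d;Q=b+t[1]*e;return (P+Q)/2,np.linalg.norm(P-Q)
def proj(f,P): return cv2.projectPoints(np.array(P,float).reshape(-1,1,3),f["rvec"],f["tvec"],f["mtx"],f["dist"])[0].reshape(-1,2)
E
python3 - <<'E'
from h import *
import pickle
F={n:pickle.load(open(n+".pkl","rb")) for n in("scene","top")}
box={"top":(365,230,420,287),"scene":(210,238,295,300)}
H={"blue":(100,130),"yellow":(20,35),"green":(45,85),"red":(0,8)}
C={}
for n,f in F.items():
    hsv=cv2.cvtColor(f["img"],cv2.COLOR_RGB2HSV);x0,y0,x1,y1=box[n]
    for k,(a,b) in H.items():
        m=cv2.inRange(hsv,(a,110,70),(b,255,255));mm=np.zeros_like(m);mm[y0:y1,x0:x1]=m[y0:y1,x0:x1]
        N,_,st,ce=cv2.connectedComponentsWithStats(mm)
        for i in range(1,N):
            if 40<st[i,4]<500 and max(st[i,2:4])<25:
                print(n,k,ce[i].round(1),st[i],cast(f,[ce[i]],66)[0].round(1));C[n,k]=ce[i]
for k in H:
    if ("top",k) in C and ("scene",k) in C: print(k,tri(F["top"],C["top",k],F["scene",],C["scene",k]) if 0 else [np.round(v,1) for v in tri(F["top"],C["top",k],F["scene"],C["scene",k])])
a=cv2.resize(F["top"]["img"][225:280,230:320],None,fx=8,fy=8,interpolation=cv2.INTER_CUBIC)
cv2.imwrite("pics/ct.png",a[:,:,::-1])
b=cv2.resize(F["scene"]["img"][185:255,330:415],None,fx=8,fy=8,interpolation=cv2.INTER_CUBIC)
cv2.imwrite("pics/cs.png",b[:,:,::-1])
E
```

```text
scene blue [264.1 267.2] [258 262  13  12 119] [ 582.1 -167.8   66. ]
scene yellow [251.6 249.4] [246 244  12  12 115] [ 520.1 -173.2   66. ]
scene green [242.6 279.5] [237 274  12  12 111] [ 587.4 -230.8   66. ]
scene red [230.4 261.3] [224 256  13  12 106] [ 525.6 -236.2   66. ]
top blue [383.  252.8] [378 248  11  11  90] [ 577.8 -166.1   66. ]
top yellow [384.6 273.2] [380 268  10  11  88] [ 516.3 -171.4   66. ]
top green [403.9 251.3] [399 247  11  10  84] [ 583.5 -229.4   66. ]
top red [405.7 271.6] [401 267  10  10  82] [ 522.3 -234.9   66. ]
blue [array([ 578.4, -166.7,   58.6]), np.float64(0.3)]
yellow [array([ 516.6, -172.2,   59.4]), np.float64(0.0)]
green [array([ 584.1, -230.2,   59.5]), np.float64(0.3)]
red [array([ 522.6, -235.7,   60.3]), np.float64(0.3)]
```

View pics/ct.png

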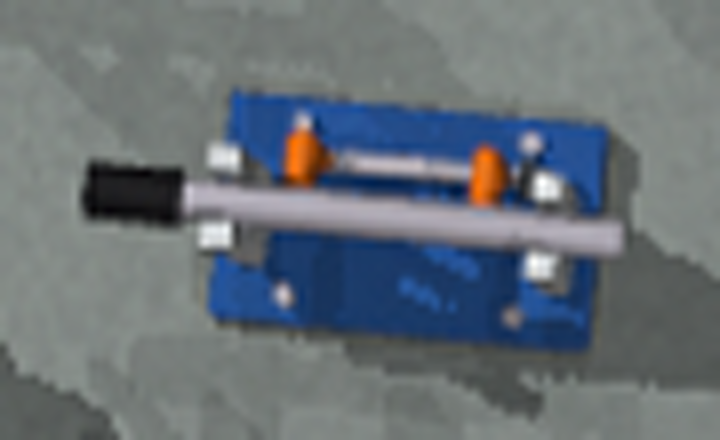

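View pics/cs.png

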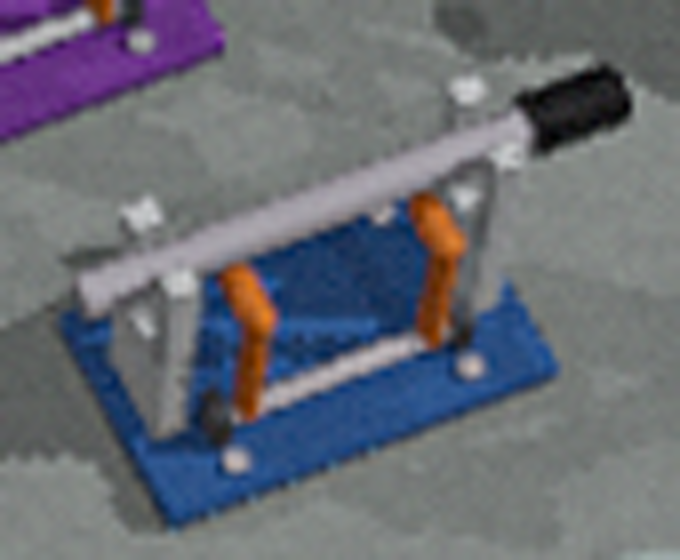

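The top crop confirms the dock: blue base, with the probe lying in its forks, the cap at +y (crop left), orange noses at (302,155) and (487,175) on the far (+x) side. The scene crop shows the same dock from the other side; the fork tops are the white spots.

```bash
python3 - <<'E'
from h import *
import pickle
T=pickle.load(open("top.pkl","rb"));S=pickle.load(open("scene.pkl","rb"))
t=np.array([[220,196],[544,226],[183,190],[625,237],[85,190]])/8+[229.5,224.5]
s=np.array([[488,122],[161,248],[523,137],[82,295],[628,95]])/8+[329.5,184.5]
for i,(n,z) in enumerate([("forkcap",106),("forkbare",106),("capjoin",90),("bareend",90),("capend",90)]):
    print(n,cast(T,[t[i]],z)[0].round(1),cast(S,[s[i]],z)[0].round(1),[np.round(v,1) for v in tri(T,t[i],S,s[i])])
for f,p in((T,t),(S,s)):
    a,b=cast(f,p[:2],106);d=a-b;print("mid",(a+b)/2,"len",np.linalg.norm(d),"yaw of y axis from +y",np.arctan2(-d[0],d[1]))
    a,b=cast(f,p[2:4],90);d=a-b;print("rod",np.linalg.norm(d),np.arctan2(-d[0],d[1]))
E
```

```text
forkcap [579.2 209.1 106. ] [582.1 207.6 106. ] [array([579.6, 209.8, 101.1]), np.float64(0.0)]
forkbare [570.2  89.4 106. ] [572.7  87.9 106. ] [array([570.5,  89.5, 101.6]), np.float64(0.2)]
capjoin [582.5 225.4  90. ] [584.7 221.8  90. ] [array([582.5, 225.2,  84.8]), np.float64(2.1)]
bareend [567.9  60.2  90. ] [567.9  61.8  90. ] [array([568.1,  60.8,  91.1]), np.float64(1.4)]
capend [581.9 262.   90. ] [587.3 261.9  90. ] [array([583.1, 264.5,  82.3]), np.float64(2.4)]
mid [574.73003655 149.24327453 106.        ] len 120.10970231644696 yaw of y axis from +y -0.074673828984711
rod 165.82101098060102 -0.08828553721604539
mid [577.41863351 147.7523307  106.        ] len 120.11446690298018 yaw of y axis from +y -0.07785089810557778
rod 160.97511367414575 -0.104780333927017
```

Request:
send_rows(moves=[[[0.02,-0.025,0,0,0,0.026,-1],[0.03,-0.035,0,0,0,0.026,-1],[0.03,-0.035,0,0,0,0.026,-1],[0.03,-0.035,0,0,0,0.026,-1],[0.03,-0.035,0,0,0,0.026,-1],[0.03,-0.035,0,0,0,0.026,-1],[0.03,-0.035,0,0,0,0.026,-1],[0.03,-0.035,0,0,0,0.026,-1],[0.03,-0.035,0,0,0,0.026,-1],[0.03,-0.035,0,0,0,0.026,-1]]])

```text
clock: 1.1
eef_pos: [497.4, 248.2, 248.1]
tcp_rot: [-3.141, -0.0, 3.066]
contact_force: [1.2, 0.2, 0.3]
opening: -0.001
grasp_force: 0.0
```

Request:
send_rows(moves=[[[0.03,-0.035,0,0,0,0,-1],[0.03,-0.035,0,0,0,0,-1],[0.02,-0.031,0,0,0,0,-1],[0,0,-0.02,0,0,0,-1],[0,0,-0.03,0,0,0,-1],[0,0,-0.03,0,0,0,-1],[0,0,-0.02,0,0,0,-1],[0,0,0,0,0,0,-1],[0,0,0,0,0,0,-1]]])

```text
clock: 2.0
eef_pos: [576.5, 148.9, 148.4]
tcp_rot: [-3.141, -0.001, 3.065]
contact_force: [0.2, 0.1, 0.5]
opening: 0.001
grasp_force: 0.0
```

```bash
python3 - <<'E'
from h import *
from rig import grab_frame
f=grab_frame("scene")
print(((proj(f,[[576.5,148.9,131],[576.5,148.9,98]])-[330,160])*7).round())
cv2.imwrite("pics/s1.png",cv2.resize(f["img"][160:245,330:430],None,fx=7,fy=7,interpolation=cv2.INTER_CUBIC)[:,:,::-1])
E
```

```text
[[288. 294.]
 [281. 341.]]
```

View pics/s1.png

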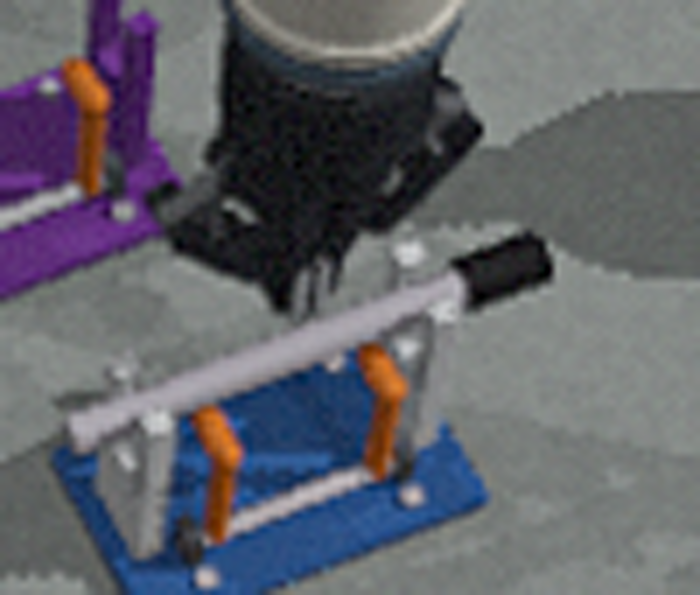

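The fingers (tip at about crop (300,308)) are centred over the rod between the noses at (205,415) and (380,365). Descending.

Request:
send_rows(moves=[[[0,0,-0.015,0,0,0,-1],[0,0,-0.01,0,0,0,-1],[0,0,-0.005,0,0,0,-1],[0,0,-0.003,0,0,0,-1],[0,0,-0.002,0,0,0,-1],[0,0,0,0,0,0,-1]]])

```text
clock: 2.65
eef_pos: [576.7, 148.9, 113.3]
tcp_rot: [3.142, 0.0, 3.065]
contact_force: [0.1, -0.2, 2.1]
opening: -0.002
grasp_force: 0.6
```

Request:
send_rows(moves=[[[0,0,-0.002,0,0,0,-1],[0,0,-0.002,0,0,0,-1],[0,0,-0.002,0,0,0,-1],[0,0,-0.002,0,0,0,-1]]])

```text
clock: 3.05
eef_pos: [576.8, 148.9, 105.1]
tcp_rot: [3.141, 0.0, 3.065]
contact_force: [-0.4, 1.6, 1.4]
opening: 0.003
grasp_force: 0.4
```

Request:
send_rows(moves=[[[0,0,-0.002,0,0,0,-1],[0,0,-0.002,0,0,0,-1]]])

```text
clock: 3.25
eef_pos: [576.2, 148.8, 100.8]
tcp_rot: [-3.141, -0.001, 3.065]
contact_force: [0.6, -0.3, -0.4]
opening: -0.001
grasp_force: 0.0
```

```bash
python3 - <<'E'
from h import *
from rig import grab_frame,sense
f=grab_frame("scene");s=sense();print(s["eef_pos"],s["contact_force"])
cv2.imwrite("pics/s2.png",cv2.resize(f["img"][160:245,330:430],None,fx=7,fy=7,interpolation=cv2.INTER_CUBIC)[:,:,::-1])
E
```

```text
[575.9671682  148.75751244 100.46344695] [ 0.17941279 -0.26265946 -0.64796274]
```

View pics/s2.png

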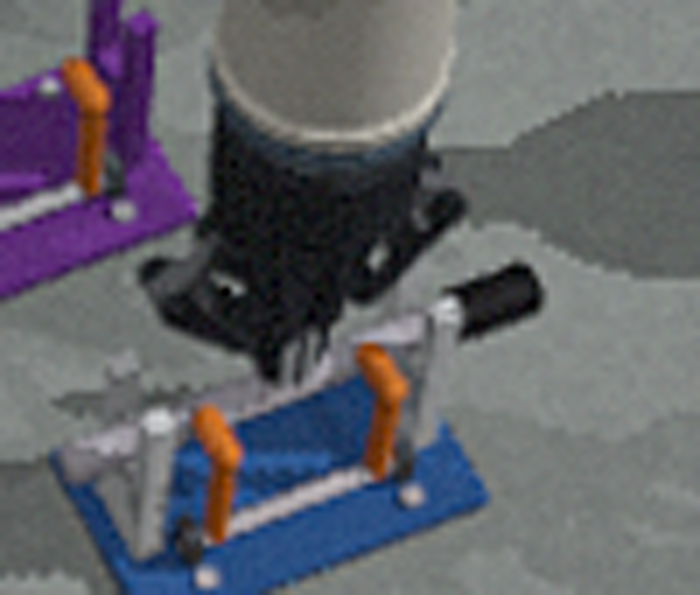

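The probe has dropped about 35 crop px (roughly 22 mm or more) and the noses now lie over it. I'll check the seat with a light push.

Request:
send_rows(moves=[[[0,0,-0.003,0,0,0,-1],[0,0,-0.002,0,0,0,-1],[0,0,-0.001,0,0,0,-1],[0,0,-0.001,0,0,0,-1]]])

```text
clock: 3.7
eef_pos: [576.5, 148.9, 94.1]
tcp_rot: [-3.142, -0.0, 3.065]
contact_force: [0.2, 0.7, -0.8]
opening: 0.001
grasp_force: 0.0
```

Request:
send_rows(moves=[[[0,0,-0.001,0,0,0,-1],[0,0,0,0,0,0,-1]]])

```text
clock: 3.9
eef_pos: [576.5, 148.9, 93.2]
tcp_rot: [-3.142, -0.0, 3.065]
contact_force: [0.0, -0.2, -0.1]
opening: 0.0
grasp_force: 0.0
```

Request:
send_rows(moves=[[[0,0,-0.001,0,0,0,-1],[0,0,0,0,0,0,-1]]])

```text
clock: 4.1
eef_pos: [577.1, 148.9, 92.9]
tcp_rot: [3.141, 0.001, 3.065]
contact_force: [-1.2, -0.9, 3.3]
opening: 0.001
grasp_force: 2.0
```

Contact at TCP z 93 puts the rod top at 76 mm, so the probe is home. Lifting and moving to blue.

Request:
send_rows(moves=[[[0,0,0.01,0,0,0,-1],[0,0,0.03,0,0,0,-1],[0,0,0.04,0,0,0,-1],[0,0,0.02,0,0,0,-1],[0,-0.03,0,0,0,0,-1],[0,-0.04,0,0,0,0,-1],[0,-0.04,0,0,0,0,-1],[0,-0.04,0,0,0,0,-1],[0,-0.04,0,0,0,0,-1],[0,-0.04,0,0,0,0,-1]]])

```text
clock: 5.1
eef_pos: [576.4, -82.7, 193.1]
tcp_rot: [3.142, 0.001, 3.065]
contact_force: [0.7, -0.1, -0.9]
opening: 0.006
grasp_force: 0.0
```

Request:
send_rows(moves=[[[0,-0.04,0,0,0,0,-1],[0.003,-0.03,0,0,0,0,-1],[0,-0.016,0,0,0,0,-1],[0,0,-0.03,0,0,0,-1],[0,0,-0.03,0,0,0,-1],[0,0,-0.02,0,0,0,-1],[0,0,-0.01,0,0,0,-1],[0,0,0,0,0,0,-1]]])

```text
clock: 5.9
eef_pos: [578.8, -166.4, 101.3]
tcp_rot: [3.141, -0.002, 3.065]
contact_force: [-0.6, 1.2, -0.6]
opening: 0.001
grasp_force: 0.0
```

```bash
python3 - <<'E'
from h import *
from rig import grab_frame,sense
s=sense();print(s["eef_pos"],s["contact_force"])
f=grab_frame("scene")
a=cv2.resize(f["img"][200:300,205:305],None,fx=5,fy=5,interpolation=cv2.INTER_CUBIC)
b=cv2.resize(f["img"][185:250,335:415],None,fx=3.5,fy=3.5,interpolation=cv2.INTER_CUBIC)
c=np.zeros((500,500+b.shape[1],3),np.uint8);c[:,:500]=a;c[:b.shape[0],500:]=b
cv2.imwrite("pics/s3.png",c[:,:,::-1])
E
```

```text
[ 578.8483064  -166.3685093   101.31749655] [-0.56626336  1.18505745 -0.59999112]
```

View pics/s3.png

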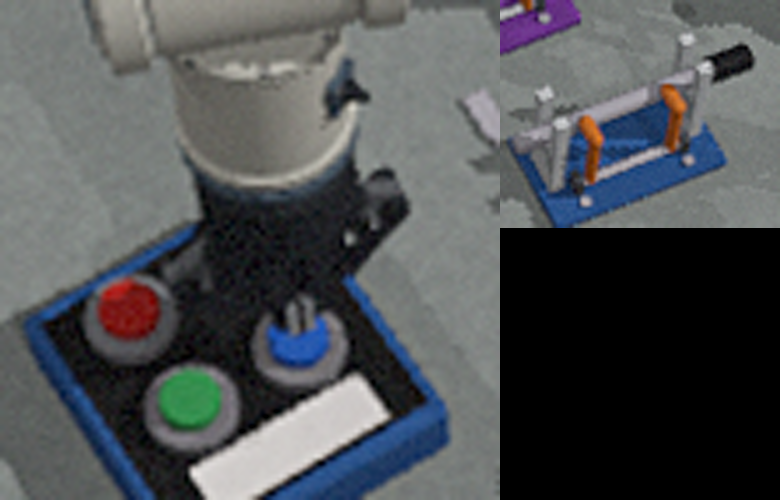

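The fingertips (300,315) are over the blue cap (298,340), and the inset shows the probe seated under both noses. Pressing blue.

Request:
send_rows(moves=[[[0,0,-0.008,0,0,0,-1],[0,0,-0.006,0,0,0,-1],[0,0,-0.003,0,0,0,-1],[0,0,-0.003,0,0,0,-1],[0,0,-0.002,0,0,0,-1],[0,0,-0.002,0,0,0,-1],[0,0,0,0,0,0,-1],[0,0,0,0,0,0,-1]]])

```text
clock: 6.75
eef_pos: [579.6, -167.1, 78.5]
tcp_rot: [3.142, 0.0, 3.065]
contact_force: [-0.6, 0.4, 3.6]
opening: 0.001
grasp_force: 1.8
```

Request:
send_rows(moves=[[[0,0,-0.001,0,0,0,-1],[0,0,-0.001,0,0,0,-1],[0,0,0,0,0,0,-1],[0,0,0,0,0,0,-1]]])

```text
clock: 7.15
eef_pos: [579.7, -167.1, 77.8]
tcp_rot: [-3.142, 0.0, 3.065]
contact_force: [-5.8, 2.2, 19.0]
opening: 0.001
grasp_force: 9.2
```

Bottomed, with force rising to 19 N. Lifting and moving to yellow.

Request:
send_rows(moves=[[[0,0,0.01,0,0,0,-1],[0,0,0.02,0,0,0,-1],[0,0,0.01,0,0,0,-1],[-0.02,-0.002,0,0,0,0,-1],[-0.03,-0.003,0,0,0,0,-1],[-0.012,0,0,0,0,0,-1],[0,0,-0.015,0,0,0,-1],[0,0,-0.008,0,0,0,-1],[0,0,0,0,0,0,-1]]])

```text
clock: 8.05
eef_pos: [517.3, -171.9, 92.2]
tcp_rot: [3.141, -0.001, 3.065]
contact_force: [-0.3, -0.2, -0.8]
opening: -0.0
grasp_force: 0.0
```

Request:
send_rows(moves=[[[0,0,-0.008,0,0,0,-1],[0,0,-0.003,0,0,0,-1],[0,0,-0.003,0,0,0,-1],[0,0,-0.002,0,0,0,-1],[0,0,-0.001,0,0,0,-1],[0,0,0,0,0,0,-1],[0,0,0,0,0,0,-1],[0,0,0,0,0,0,-1]]])

```text
clock: 8.85
eef_pos: [518.2, -172.2, 77.8]
tcp_rot: [-3.141, 0.001, 3.065]
contact_force: [-5.0, 2.0, 18.6]
opening: -0.0
grasp_force: 9.0
```

Yellow bottomed too. Moving to green.

Request:
send_rows(moves=[[[0,0,0.01,0,0,0,-1],[0,0,0.02,0,0,0,-1],[0,0,0.01,0,0,0,-1],[0.02,-0.018,0,0,0,0,-1],[0.03,-0.025,0,0,0,0,-1],[0.017,-0.015,0,0,0,0,-1],[0,0,-0.015,0,0,0,-1],[0,0,-0.008,0,0,0,-1],[0,0,0,0,0,0,-1]]])

```text
clock: 9.75
eef_pos: [582.3, -229.0, 91.1]
tcp_rot: [3.14, -0.004, 3.065]
contact_force: [0.2, 1.2, -0.9]
opening: -0.002
grasp_force: 0.0
```

Request:
send_rows(moves=[[[0,0,-0.008,0,0,0,-1],[0,0,-0.003,0,0,0,-1],[0,0,-0.003,0,0,0,-1],[0,0,-0.002,0,0,0,-1],[0,0,-0.001,0,0,0,-1],[0,0,0,0,0,0,-1],[0,0,0,0,0,0,-1],[0,0,0,0,0,0,-1]]])

```text
clock: 10.55
eef_pos: [584.2, -229.7, 77.8]
tcp_rot: [3.141, -0.001, 3.065]
contact_force: [-6.1, 4.4, 17.0]
opening: -0.003
grasp_force: 8.5
```

Request:
send_rows(moves=[[[0,0,0.01,0,0,0,-1],[0,0,0.03,0,0,0,-1],[0,0,0.04,0,0,0,-1],[0,0,0.03,0,0,0,-1],[0,0,0.02,0,0,0,-1],[0,0,0,0,0,0,-1],[0,0,0,0,0,0,-1]]])

```text
clock: 11.25
eef_pos: [584.5, -230.1, 206.3]
tcp_rot: [-3.141, 0.001, 3.065]
contact_force: [-0.4, -0.8, -0.0]
opening: -0.003
grasp_force: 0.0
```

```bash
python3 - <<'E'
from h import *
from rig import grab_frame,sense
s=sense();print(s["eef_pos"],s["contact_force"])
f=grab_frame("scene");cv2.imwrite("pics/s4.png",f["img"][:,:,::-1])
E
```

```text
[ 584.5312289  -230.1077752   206.26903107] [-0.41284653 -0.76638167 -0.01385875]
```

View pics/s4.png

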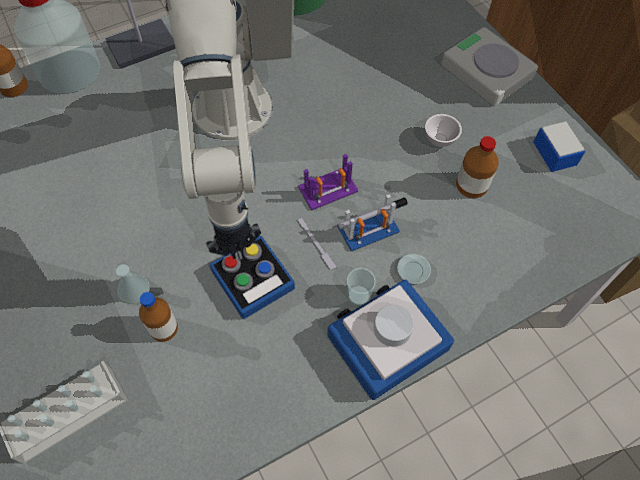

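The picture shows the probe seated in the blue dock (370,222), all keys up around (250,268), the bystanders where they were, and the arm clear of everything. Handing in.

```bash
python3 -c "
from rig import sign_off
print(sign_off())"
```

```text
the job is handed in; nothing more can be done
None
```

The job is handed in (no verdict came back): the probe is home with the jaw closed over it, blue, yellow and green were each pressed to the stop in that order, red was never pressed, and the last picture shows the bystanders in place and the arm clear.

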